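Lay out the consulting-room desk

ROBOT

A 6-joint arm with a two-finger parallel gripper is mounted at the origin on the work surface. World frame = base frame: x ahead of the robot, y to its left, z up, the work surface at z = 0. Lengths are in mm, angles in rad, forces in N, time in s.
With the tool pointing down it reaches from about 325 to 875 mm from the base axis. Payload 4.4 kg.
Tool frame: the origin (TCP) lies at the very end of the fingers, on their centre line; the grasp point (between the pads) lies 19 mm behind it (env.tcp_to_grasp is the distance from the TCP to the grasp point, in mm); z points along the fingers, y is the line along which they close (so a half turn about z gives the same grasp; the last joint's range is limited). The gripper opens to 85 mm and grips with 20 to 120 N. Pads are 22 mm wide; open, the fingers measure 114 mm over their backs; the gripper's body (76 mm by 85 mm) begins 54 mm behind the grasp point. The pads swing forward as they close: fully open they stand 13 mm farther back than shut.
Start: joints at [-1.464, 0.207, 1.542, -0, 1.393, -0.15], TCP at [146.586, -556.004, 231.282] pointing down, gripper open.
Joint ranges: [-2.73, 2.73], [-0.86, 2.22], [0.23, 2.46], [-1.11, 4.25], [0.08, 2.63], [-2.82, 2.82]. Speed limits (rad/s): [2.79, 2.79, 3.14, 3.14, 3.14, 3.14].

INTERFACE

Orientations are given as a rotation vector (axis times angle).
In Python, from workcell import readout, cams, job, nets, env gives the robot as it stands.
- The arm moves only by the shell command python3 -m jog 'ROWS' [OPENING]. ROWS is JSON, a list that holds one entry, the list of rows, each a list of 4 numbers: the shift along the tool's x, y, z in units of 25 mm (1.0 is 25 mm), then the turn about the tool's z in units of 8 degrees (1.0 is 8 degrees). In form: [[[tx, ty, tz, yaw], ...]]. A call has exactly 10 rows; each row is the pose to reach, as a shift and turn from the pose commanded when the call began, along the tool's axes at that moment; what a row does not reach only later rows make up. A row lasts 1/10 s, in which the tool goes at most 50 mm and 8.59 degrees, less where a joint would pass 70% of its speed; a pose out of reach is approached as far as the arm can. A call with a gripper value outside its range is refused whole. OPENING is the opening, from 0 (shut) to 1 (fully open), set as the call begins (- or left out, the last holds). The fingers move at their own pace and stop on an object; the grip force is fixed at half the most. Time passes only in rows, so rows that repeat a pose let the fingers close, or fill a call up. It gives the time, the measured TCP pose, the force, the opening and the grip force at its end, in the units of the state.
- readout.get_state(): the state, without advancing time (a new reading comes with each control period).
- cams.get_image(name): name is "side" or "top"; returns a dict with "color" (400x640x3 uint8, red, green, blue), "fx", "fy", "cx", "cy" (pixels), "k1" (the pictures are not rectified: a ray, as slopes to the right and down, at radius r is drawn at 1 + k1 r^2 times it, then the intrinsics apply), "T" (4x4, takes a point from camera to world coordinates). Camera axes: x right, y down, z forward; pixel columns grow to the right and rows downward; lengths in mm; the calibration is good to about 2 mm. A picture is of the moment at which its call begins. There is no depth.
- job.finish_job(): hands the job in; it is judged then, once.
Trained networks look in a picture, given as the dict that the camera call returned (one of the last four; its "shot" number tells which), for a name from the list of things; names that differ only in an ending like _2 or _b are one class to them, and where a whole thing is asked for, a point or a joint stands for the part that bears it (a point fixed in the world has none). Each returns a list of dicts, best first, with "score" (0 to 1); they miss things now and then, are a little off and sometimes report something else, mostly with a low value. They report only what shows in the picture. A call takes as long as a camera call. They do not tell look-alikes from the thing itself.
- nets.boxes_of(picture, query): "box" ([left, top, width, height] in pixels, round what is visible of it).
- nets.trace(picture, query): "mask" (400x640 bool, what is visible of it) and "box" ([left, top, width, height] in pixels, round what is visible of it).
The state is a dict: "t": time; "q": joint angles; "joint_velocities": joint speeds; "tau": joint torques, N m; "tool_pos": TCP position; "tool_rot": TCP orientation; "contact_force": force on the tool from outside, world axes, zero at the start; "ft_torque": the same for the moment, N m; "width": finger opening in mm; "gripper_force": force on a finger pad.
Only numpy, scipy, OpenCV 4.12 (cv2) and the standard library are available. Lean on these libraries where they do the work, as an engineer would, in place of code of your own. Each camera call takes 0.05 s, during which the arm holds its last target. There are 200 camera calls.

TASK

Lay out this desk for a right-handed doctor (left, right and behind as for someone typing on the keyboard): put the mouse to the right of the keyboard, at its number-pad end, buttons away from the typist, and the closed ink pad to the left of the keyboard, long side front to back; both go straight with the keyboard, level with its middle from front to back and about 4 cm off its end, and the stamp stands upright on the middle of the ink pad's lid. Set the stapler on its base behind the keyboard, centred and lengthwise along it with a gap of about 4 cm, and stand the pump bottle midway between the pen pot and the potted plant, in line with both. Something may lie where another thing has to go; leave the pen pot, plant, mug and phone where they are, and do not tip the bottle over.

Things in the scene. Friction and masses are not known exactly. Their poses are not given: they have to be found in the camera images.
- keyboard: Black full keyboard with number pad, 130 mm front to back, 370 mm long, 26 mm high, fixed to the desk. Origin: centre of its underside. Its x axis points to its rear (the row of function keys, away from the typist; the space bar is at its front, -x, which is the robot's side), its y axis to its left end, so the number pad is at its -y (right) end.
- mouse_center (a point): Black cordless mouse, 100 mm long, 58 mm wide, 36 mm high (the wheel 2 mm more), 100 g; point at its centre, 18 mm above its underside. x axis: to its nose (end with the two buttons and the grey wheel); y: to its left. Its flat sides, between 5 and 25 mm up, are for gripping (58 mm apart). Starts upright on the desk.
- ink_pad_center (a point): Closed stamp ink pad: flat case, black below with a plain bare-metal lid, 90 mm long (x axis), 58 mm wide (y axis), 18 mm high, 90 g, lying lid up; point at its centre, 9 mm above its underside. The two long sides (58 mm apart) are for gripping.
- stamp_center (a point): Round office hand stamp standing on its face: base disc 38 mm diameter and 14 mm high, wooden handle above it, slimmest (16 mm) just over the base and 25 mm thick from 36 to 62 mm up; total height 78 mm, 60 g. Point at its centre, 39 mm above its underside; z axis up along the handle.
- bottle_center (a point): White hand-gel pump bottle with a teal band, 60 mm diameter, shoulder at 94 to 113 mm, round collar 31 mm diameter from 118 to 142 mm up, pump head above it to 166 mm; 260 g. Point on its axis half-way up, 83 mm above its underside; x axis towards the nozzle, which reaches 44 mm out from the axis at 150 to 165 mm up. Best gripped by the collar from above with the fingers either side of the nozzle (closing along y): the collar's middle is 47 mm above this point.
- stapler_center (a point): Desk stapler, black cover over steel magazine and dark base, 130 mm long (y axis; hinge at -y, open jaw at +y), 36 mm wide (x axis), about 52 mm high, 240 g. Point at its centre, 26 mm above its underside. The cover is 34 mm wide, between about 31 and 47 mm up at the middle. In its place it may point either way along the keyboard.
- pen_pot: Dark round pen pot, 80 mm diameter, 100 mm high, pens standing up to 148 mm; loose, 550 g. Origin: centre of its underside. The plant stands 280 mm from it, centre to centre, in the direction of its own +y or -y axis.
- plant: Small succulent in a white ceramic pot, 84 mm diameter at the rim, about 105 mm high with its leaves; loose, 550 g. Origin: centre of its underside. Stands 280 mm from the pen pot.
- mug: White coffee mug, 80 mm diameter, 92 mm high, with a handle; loose; to be left alone. Origin: centre of its underside.
- phone: Dark smartphone lying flat, 148 x 71 x 9 mm; loose; to be left alone. Origin: centre of its underside, x along its length.
Not all that is in view belongs to the job. What is shaped like the part that bears bottle_center but blue or green is not meant.

How it is judged:
By the outcome, as a careful person would: the job done as asked, in the order asked, and still so for the second after the job is handed in, with the robot touching nothing.
It also fails if it takes over 128 s, if anything falls off the work surface, if the arm or the gripper's body presses on something with over 40 N, if the wrist force passes 120 N, or if a joint passes its speed limit or range.

## Working session

There is one attempt and no reset: what is moved stays moved. The work goes in short steps, Python scripts to look and compute and a shell command to move; the robot and the scene stay as the last step left them, time stands still between calls to the robot, and variables do not carry over. Pictures are saved under pics/ and viewed, at most 14 in all, crops included, and the job is handed in when it is done.

```bash
mkdir -p pics; ls; cat > h.py <<'E'
import numpy as np, cv2
from workcell import readout, cams, job, nets, env
def rnd(p,uv):
    uv=np.atleast_2d(np.asarray(uv,float))
    K=np.array([[p['fx'],0,p['cx']],[0,p['fy'],p['cy']],[0,0,1.]])
    return cv2.undistortPoints(uv.reshape(-1,1,2),K,np.array([p['k1'],0,0,0,0.])).reshape(-1,2)
def at(p,uv,z):
    s=rnd(p,uv); T=np.array(p['T']); d=np.c_[s,np.ones(len(s))]@T[:3,:3].T; o=T[:3,3]
    return o+d*((z-o[2])/d[:,2])[:,None]
def proj(p,X):
    T=np.array(p['T']); c=(np.atleast_2d(X)-T[:3,3])@T[:3,:3]; s=c[:,:2]/c[:,2:]
    s=s*(1+p['k1']*(s**2).sum(1,keepdims=True)); return s*[p['fx'],p['fy']]+[p['cx'],p['cy']]
def save(p,n): cv2.imwrite('pics/'+n,p['color'][:,:,::-1])
E
python3 - <<'E'
from h import *
for n in ['top','side']:
    p=cams.get_image(n); save(p,n+'0.png'); print(n,p['fx'],p['k1'],np.round(p['T'],3).tolist())
    for q in ['keyboard','mouse_center','ink_pad_center','stamp_center','bottle_center','stapler_center','pen_pot','plant','mug','phone']:
        print(q,[(round(d['score'],2),np.round(d['box']).tolist()) for d in nets.boxes_of(p,q)])
s=readout.get_state();print(s['tool_pos'],s['tool_rot'],s['t'])
E
```

```text
pics
top 417.54229326587415 -0.03511441142140566 [[0.005, -0.997, 0.076, 508.68], [-1.0, -0.007, -0.023, 11.121], [0.023, -0.076, -0.997, 1155.167], [0.0, 0.0, 0.0, 1.0]]
keyboard [(0.86, [233.0, 268.0, 144.0, 49.0]), (0.67, [225.0, 196.0, 33.0, 38.0])]
mouse_center [(0.6, [225.0, 199.0, 32.0, 37.0]), (0.45, [258.0, 145.0, 30.0, 34.0])]
ink_pad_center [(0.85, [363.0, 200.0, 30.0, 36.0])]
stamp_center [(0.78, [422.0, 261.0, 12.0, 16.0])]
bottle_center [(0.66, [302.0, 198.0, 24.0, 26.0]), (0.65, [212.0, 147.0, 29.0, 32.0]), (0.62, [338.0, 94.0, 30.0, 38.0])]
stapler_center [(0.71, [261.0, 145.0, 26.0, 34.0]), (0.64, [160.0, 247.0, 53.0, 21.0])]
pen_pot [(0.8, [260.0, 143.0, 27.0, 35.0])]
plant [(0.85, [363.0, 138.0, 32.0, 35.0])]
mug [(0.85, [445.0, 178.0, 47.0, 34.0])]
phone [(0.7, [140.0, 170.0, 33.0, 56.0])]
side 399.24044818803986 -0.10242587527803164 [[0.995, -0.063, 0.08, 491.582], [-0.102, -0.598, 0.795, -871.279], [-0.002, -0.799, -0.601, 717.953], [0.0, 0.0, 0.0, 1.0]]
keyboard [(0.68, [207.0, 178.0, 54.0, 88.0]), (0.2, [295.0, 133.0, 42.0, 14.0])]
mouse_center [(0.73, [290.0, 166.0, 36.0, 18.0])]
ink_pad_center [(0.74, [294.0, 248.0, 42.0, 28.0]), (0.22, [367.0, 217.0, 34.0, 46.0])]
stamp_center [(0.86, [251.0, 287.0, 18.0, 35.0])]
bottle_center [(0.98, [340.0, 124.0, 18.0, 44.0]), (0.87, [406.0, 176.0, 30.0, 65.0]), (0.85, [300.0, 167.0, 28.0, 60.0])]
stapler_center [(0.87, [264.0, 135.0, 10.0, 33.0]), (0.56, [299.0, 167.0, 29.0, 56.0])]
pen_pot [(0.83, [343.0, 147.0, 30.0, 53.0])]
plant [(0.88, [367.0, 218.0, 34.0, 46.0])]
mug [(0.94, [337.0, 304.0, 41.0, 66.0])]
phone [(0.9, [296.0, 132.0, 39.0, 16.0])]
[ 146.5620831  -556.01537795  231.2974979 ] [ 3.11551498e+00  4.03797896e-01 -3.08500213e-05] 1.1
```

```bash
python3 - <<'E'
import cv2
a=cv2.imread('pics/top0.png')[80:340,120:510]; cv2.imwrite('pics/t0c.png',cv2.resize(a,None,fx=2,fy=2,interpolation=cv2.INTER_CUBIC))
a=cv2.imread('pics/side0.png')[110:380,180:460]; cv2.imwrite('pics/s0c.png',cv2.resize(a,None,fx=2.2,fy=2.2,interpolation=cv2.INTER_CUBIC))
E
```

```text
(no output)
```

View pics/t0c.png

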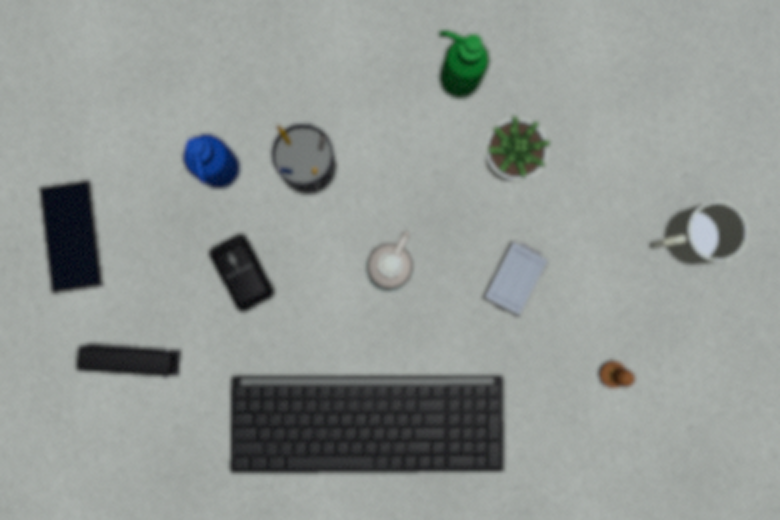

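View pics/s0c.png

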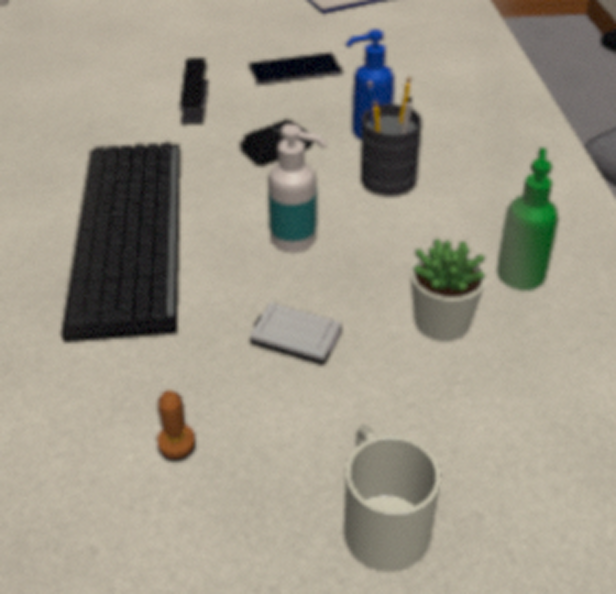

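```bash
cat >> h.py <<'E'
from scipy.optimize import minimize
def cyl(r,z0,z1):
    a=np.linspace(0,2*np.pi,24,endpoint=False); return np.array([[r*np.cos(t),r*np.sin(t),z] for z in(z0,z1) for t in a])
def box(l,w,z0,z1): return np.array([[sx*l/2,sy*w/2,z] for z in(z0,z1) for sx in(-1,1) for sy in(-1,1)])
M={'keyboard':[box(130,370,0,26)],'mouse_center':[box(92,58,3,22),box(100,44,3,22),box(60,44,3,35)],'ink_pad_center':[box(90,58,0,18)],
 'stamp_center':[cyl(19,0,14),cyl(8,14,36),cyl(12.5,36,74)],
 'bottle_center':[np.r_[cyl(30,0,94),cyl(16,113,113)],cyl(15.5,113,142),cyl(12,142,166),box(88,12,150,165)[4*0:][[2,3,6,7]]],
 'stapler_center':[box(36,130,0,12),box(34,126,12,50)],'pen_pot':[cyl(40,0,100)],'plant':[np.r_[cyl(33,0,1),cyl(42,70,75)],cyl(35,75,100)]}
def render(p,parts,x,z0=0,S=4):
    c,s=np.cos(x[2]),np.sin(x[2]); R=np.array([[c,-s,0],[s,c,0],[0,0,1]]); im=np.zeros((400*S,640*S),np.uint8)
    for P in parts:
        u=((proj(p,P@R.T+[x[0],x[1],z0])+.5)*S-.5).astype(np.float32)
        cv2.fillConvexPoly(im,np.round(cv2.convexHull(u)*16).astype(np.int32),255,shift=4)
    return im>0
def fit(ps,q,x0,z0=0,ret=False):
    """joint silhouette fit (x,y,yaw) in the pictures ps"""
    T=[]
    for p in ps:
        x_=render(p,M[q],x0,z0); ys,xs=np.nonzero(x_); c=np.array([xs.mean(),ys.mean()])/4; b=None
        for d in nets.trace(p,q):
            l,t,w,h=d['box']; e=np.hypot(l+w/2-c[0],t+h/2-c[1])
            if e<22 and (b is None or e<b[0]): b=(e,d['mask'])
        if b: T.append((p,cv2.resize(b[1].astype(np.float32),None,fx=4,fy=4,interpolation=cv2.INTER_LINEAR)>.5))
    def f(x,each=False):
        L=[]
        for p,m in T:
            r=render(p,M[q],x,z0); L.append((r&m).sum()/max(1,(r|m).sum()))
        return L if each else -np.mean(L)
    best=None
    for dy in (0,.3,-.3):
        y=np.array([x0[0],x0[1],x0[2]+dy]); r=minimize(f,y,method='Nelder-Mead',options=dict(initial_simplex=[y,y+[12,0,0],y+[0,12,0],y+[0,0,.2]],xatol=.2,fatol=1e-4,maxiter=120))
        if best is None or r.fun<best.fun: best=r
    return best.x,f(best.x,True)
E
cat > m.py <<'E'
from h import *
ps=[cams.get_image(n) for n in('top','side')]
seed={'keyboard':(303,292,0),'mouse_center':(241,216,.43),'ink_pad_center':(378,219,-.45),'stamp_center':(428,267,0),'bottle_center':(315,218,-.35),'stapler_center':(184,260,-.08),'pen_pot':(275,165,0),'plant':(379,156,0)}
for q,(u,v,a) in seed.items():
    x0=np.r_[at(ps[0],(u,v),20)[0,:2],a]
    for pp in (ps,ps[:1],ps[1:]):
        try:
            x,s=fit(pp,q,x0); print(q,np.round(x[:2],1),round(np.degrees(x[2]),1),np.round(s,2))
        except Exception as e: print(q,'err',e)
E
python3 m.py
```

```text
keyboard [348.4  16.5] 0.1 [0.96 0.94]
keyboard [349.   15.9] 0.3 [0.96]
keyboard [348.3  17.3] 0.8 [0.94]
mouse_center [548.9 188. ] 29.5 [0.95 0.58]
mouse_center [549.  187.9] 28.6 [0.96]
mouse_center [548.7 189.7] 32.4 [0.58]
ink_pad_center [ 545.7 -187.2] -27.9 [0.94 0.9 ]
ink_pad_center [ 545.1 -186.8] -28.8 [0.95]
ink_pad_center [ 546.5 -186.7] -25.3 [0.91]
stamp_center [ 415.1 -319.8] 19.9 [0.86]
stamp_center [ 415.1 -319.8] 19.9 [0.86]
stamp_center [ 414.6 -322.7] 0.0 []
bottle_center [557.7  -5.8] -6.2 [0.89]
bottle_center [546.2 -14.5] -20.1 []
bottle_center [557.7  -5.8] -6.2 [0.89]
stapler_center [433.5 336.3] -3.1 [0.89]
stapler_center [433.5 336.3] -3.1 [0.89]
stapler_center [431.  337.3] -4.6 []
pen_pot [700.2 100.3] -9.1 [0.96 0.91]
pen_pot [699.1 100.5] 3.3 [0.96]
pen_pot [701.1 100. ] 23.9 [0.91]
plant [ 713.3 -177.6] 17.1 [0.94 0.87]
plant [ 713.4 -177.5] -11.0 [0.94]
plant [ 713.4 -176.7] 11.6 [0.87]
  return _methods._mean(a, axis=axis, dtype=dtype,
  ret = ret.dtype.type(ret / rcount)
```

```bash
cat > go.py <<'E'
import sys; from h import *
from scipy.spatial.transform import Rotation as Ro
s=readout.get_state(); R=Ro.from_rotvec(s['tool_rot']).as_matrix(); p=np.array(s['tool_pos']); y=np.degrees(np.arctan2(R[1,0],R[0,0]))
print('t',round(s['t'],2),'tcp',np.round(p,1),'yaw',round(y,1),'q',np.round(np.degrees([s['q'][0],s['q'][5]])),'w',round(s['width'],1),'F',np.round(s['contact_force'],1))
for a in sys.argv[1:]:
    v=[float(k) for k in a.split(',')]; d=(v[3]-y+180)%360-180
    print(a,'->',np.round(np.r_[R.T@(np.array(v[:3])-p)/25,-d/8],2))
E
python3 - <<'E'
from h import *
ps=[cams.get_image(n) for n in('top','side')]
for p in ps: print([(round(d['score'],2),d['box']) for d in nets.trace(p,'bottle_center')])
for pp in (ps,ps[:1]):
    x,s=fit(pp,'bottle_center',np.array([553,-6,-.45])); print(np.round(x,2),s)
a=ps[0]['color'][185:240,285:345,::-1]; b=ps[1]['color'][160:235,280:360,::-1]
r=lambda i:cv2.resize(i,(380,380),interpolation=cv2.INTER_CUBIC)
cv2.imwrite('pics/b.png',np.hstack([r(a),r(b)]))
E
python3 go.py 555,-6,231,-26
```

```text
[(0.8, [339.8, 95.3, 26.7, 33.7]), (0.79, [303.6, 197.1, 22.9, 29.2]), (0.66, [211.9, 145.7, 30.4, 29.4])]
[(0.86, [301.6, 166.2, 27.4, 57.8]), (0.73, [339.2, 124.0, 17.9, 49.4]), (0.72, [407.8, 176.6, 27.2, 66.0])]
[ 5.5716e+02 -1.2840e+01 -3.2000e-01] [np.float64(0.8153724247226625), np.float64(0.8798300283286119)]
[ 5.5572e+02 -1.2010e+01 -4.2000e-01] [np.float64(0.8228207750880782)]
t 3.15 tcp [ 146.6 -556.   231.3] yaw 14.8 q [-84.  -9.] w 85.6 F [-0.4 -0.2 -0. ]
555,-6,231,-26 -> [ 2.141e+01 -1.711e+01  1.000e-02  5.100e+00]
```

View pics/b.png

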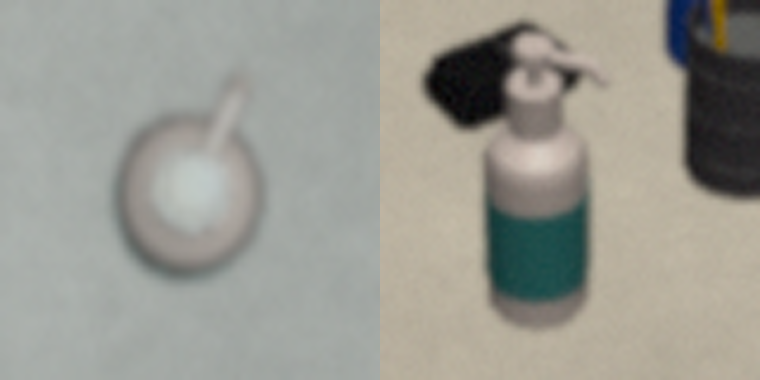

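Candidates for the bottle (top picture): white with teal band (315,213), blue (226,163), green (353,113); the crop confirms the white/teal one, its nozzle tip at (322,197), i.e. heading about -27°.

```bash
python3 - <<'E'
from h import *
p=cams.get_image('top')
print(at(p,(314.8,212.7),94),at(p,(314.2,211.6),163),at(p,(322.1,196.1),158))
E
python3 -m jog '[[[2,-1.6,0,0.5],[4,-3.2,0,1],[6,-4.8,0,1.5],[8,-6.4,0,2],[10,-8,0,2.5],[12,-9.6,0,3],[14,-11.2,0,3.5],[16,-12.8,0,4],[18,-14.4,0,4.6],[20,-16,0,5.1]]]' 0.8
python3 go.py 556.5,-11.5,195,-27 556.5,-11.5,111,-27
```

```text
[[557.26102991 -12.23941095  94.        ]] [[556.71150327  -9.27941021 163.        ]] [[594.2758718  -28.13652143 158.        ]]
t: 4.2
tool_pos: [445.5, -152.6, 231.7]
tool_rot: [3.059, -0.712, 0.002]
contact_force: [0.0, -1.2, 0.4]
width: 68.7
gripper_force: 0.0
t 4.2 tcp [ 445.5 -152.6  231.7] yaw -26.2 q [-29.  87.] w 68.7 F [ 0.  -1.2  0.4]
556.5,-11.5,195,-27 -> [ 1.49 -7.03  1.47  0.1 ]
556.5,-11.5,111,-27 -> [ 1.48 -7.03  4.83  0.1 ]
```

```bash
python3 -m jog '[[[0.5,-2,0,0],[1,-4,0,0],[1.5,-6,0,0.1],[1.5,-7,0,0.1],[1.5,-7,0,0.1],[1.5,-7,0,0.1],[1.5,-7,0,0.1],[1.5,-7,0,0.1],[1.5,-7,0,0.1],[1.5,-7,0,0.1]]]' 
python3 go.py 556.5,-11.5,111,-27; python3 - <<'E'
from h import *
p=cams.get_image('side'); a=p['color'][110:240,240:400,::-1]; cv2.imwrite('pics/b2.png',cv2.resize(a,None,fx=4,fy=4,interpolation=cv2.INTER_CUBIC))
E
```

```text
t: 5.2
tool_pos: [554.7, -14.4, 231.4]
tool_rot: [-3.055, 0.731, -0.0]
contact_force: [0.4, 0.2, -0.2]
width: 68.2
gripper_force: 0.0
t 5.2 tcp [554.7 -14.4 231.4] yaw -26.9 q [-10. 106.] w 68.2 F [ 0.4  0.2 -0.2]
556.5,-11.5,111,-27 -> [ 0.01 -0.14  4.82  0.01]
```

View pics/b2.png

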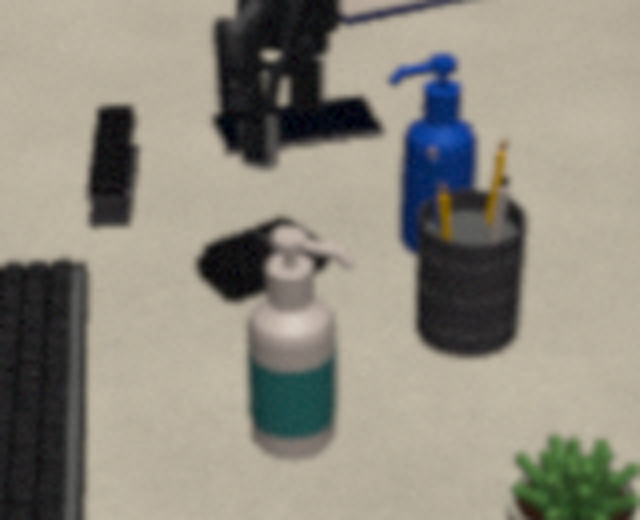

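The picture shows the gripper above the bottle (head at crop 290,240); nothing else near. Descend and grip.

```bash
python3 -m jog '[[[0,-0.1,1,0],[0,-0.1,2,0],[0,-0.1,3,0],[0,-0.1,4,0],[0,-0.1,4.8,0],[0,-0.1,4.8,0],[0,-0.1,4.8,0],[0,-0.1,4.8,0],[0,-0.1,4.8,0],[0,-0.1,4.8,0]]]' 
python3 -m jog '[[[0,0,0,0],[0,0,0,0],[0,0,0,0],[0,0,0,0],[0,0,0,0],[0,0,0,0],[0,0,0,0],[0,0,0,0],[0,0,0,0],[0,0,0,0]]]' 0
python3 go.py 706.7,-38.6,118,-27
```

```text
t: 6.25
tool_pos: [557.0, -11.6, 112.6]
tool_rot: [-3.056, 0.729, -0.004]
contact_force: [0.7, -0.7, 0.4]
width: 68.2
gripper_force: 0.0
t: 7.25
tool_pos: [556.5, -11.3, 111.7]
tool_rot: [-3.056, 0.729, -0.002]
contact_force: [1.8, 1.3, 4.7]
width: 29.4
gripper_force: 59.4
t 7.25 tcp [556.5 -11.3 111.7] yaw -26.8 q [-10. 107.] w 29.4 F [1.8 1.3 4.7]
706.7,-38.6,118,-27 -> [ 5.85 -1.74 -0.25  0.02]
```

```bash
python3 -m jog '[[[0,0,-0.5,0],[0,0,-1,0],[0.6,-0.2,-1.2,0],[1.4,-0.4,-1.2,0],[2.2,-0.65,-1.2,0],[3,-0.9,-1.2,0],[3.8,-1.15,-1.2,0],[4.6,-1.4,-1.2,0],[5.3,-1.6,-1.2,0],[5.85,-1.74,-1.2,0]]]' 
python3 go.py 706.7,-38.6,141,-27
```

```text
t: 8.25
tool_pos: [706.8, -39.1, 141.3]
tool_rot: [3.055, -0.729, -0.001]
contact_force: [-0.6, 0.6, -1.0]
width: 29.4
gripper_force: 59.5
t 8.25 tcp [706.8 -39.1 141.3] yaw -26.8 q [-10. 107.] w 29.4 F [-0.6  0.6 -1. ]
706.7,-38.6,141,-27 -> [-0.01 -0.02  0.01  0.02]
```

```bash
python3 -m jog '[[[0,0,0.1,0],[0,0,0.3,0],[0,0,0.5,0],[0,0,0.7,0],[0,0,0.9,0],[0,0,1.05,0],[0,0,1.15,0],[0,0,1.2,0],[0,0,1.2,0],[0,0,1.2,0]]]' 
python3 go.py 706.7,-38.6,111.5,-27
```

```text
t: 9.25
tool_pos: [706.6, -38.7, 111.8]
tool_rot: [3.056, -0.729, 0.002]
contact_force: [-0.5, -0.9, -0.6]
width: 29.6
gripper_force: 59.6
t 9.25 tcp [706.6 -38.7 111.8] yaw -26.8 q [-10. 107.] w 29.6 F [-0.5 -0.9 -0.6]
706.7,-38.6,111.5,-27 -> [ 0.   -0.01  0.01  0.02]
```

```bash
python3 -m jog '[[[0,0,0,0],[0,0,0,0],[0,0,0,0],[0,0,0,0],[0,0,0,0],[0,0,-0.8,0],[0,0,-1.8,0],[0,0,-3,0],[0,0,-4.2,0],[0,0,-5,0]]]' 0.8
python3 go.py 471.5,190,200,-27 433.5,336,200,-93 433.5,336,200,87
python3 - <<'E'
from h import *
ps=[cams.get_image('side')]
print(fit(ps,'bottle_center',np.array([707,-38,-.47])))
E
```

```text
t: 10.25
tool_pos: [707.2, -38.7, 239.4]
tool_rot: [-3.056, 0.729, -0.006]
contact_force: [0.1, -0.1, 1.5]
width: 68.5
gripper_force: 0.0
t 10.25 tcp [707.2 -38.7 239.4] yaw -26.8 q [-10. 107.] w 68.5 F [ 0.1 -0.1  1.5]
471.5,190,200,-27 -> [-12.55  -3.91   1.54   0.02]
433.5,336,200,-93 -> [-16.54  -8.43   1.53   8.27]
433.5,336,200,87 -> [-16.54  -8.43   1.53 -14.23]
(array([ 7.09410580e+02, -3.85290340e+01, -2.98708918e-01]), [np.float64(0.886423118865867)])
```

```bash
python3 -m jog '[[[-1.6,-0.8,0,-1],[-3.3,-1.6,0,-2],[-5,-2.5,0,-3],[-6.6,-3.4,0,-4],[-8.2,-4.2,0,-5],[-10,-5,0,-6],[-11.6,-5.9,0,-7],[-13.2,-6.7,0,-8],[-15,-7.6,0,-9],[-16.5,-8.4,0,-10]]]'
python3 go.py 433.5,336,150,87
python3 - <<'E'
from h import *
ps=[cams.get_image(n) for n in ('side','top')]
print([(round(d['score'],2),d['box']) for d in nets.trace(ps[0],'stapler_center')], proj(ps[0],[433,336,25]))
for p in ps: print(fit([p],'stapler_center',np.array([433,336,-.05])))
print(fit(ps[1:],'bottle_center',np.array([707,-38,-.47])))
E
```

```text
t: 11.35
tool_pos: [430.3, 336.1, 234.5]
tool_rot: [-2.805, -1.415, 0.004]
contact_force: [1.2, -0.3, 0.5]
width: 68.2
gripper_force: 0.0
t 11.35 tcp [430.3 336.1 234.5] yaw 53.5 q [29. 65.] w 68.2 F [ 1.2 -0.3  0.5]
433.5,336,150,87 -> [ 0.08  0.11  3.38 -4.18]
[(0.62, [264.0, 136.1, 10.3, 30.5]), (0.3, [342.9, 145.4, 30.1, 53.1])] [[267.95550522 150.46557102]]
(array([ 4.33078099e+02,  3.37326312e+02, -4.73451987e-02]), [np.float64(0.9175514266755143)])
(array([ 4.32714419e+02,  3.29839373e+02, -3.93157622e-02]), [np.float64(0.8038338658146965)])
(array([706.75907396, -38.94522024,  -2.05961185]), [np.float64(0.8836952926909932)])
```

```bash
python3 -m jog '[[[0.1,0.1,0.6,-1],[0.1,0.1,1.2,-2],[0.1,0.1,2,-3],[0.1,0.1,3,-4],[0.1,0.1,4,-4.2],[0.1,0.1,5,-4.2],[0.1,0.1,6,-4.2],[0.1,0.1,6,-4.2],[0.1,0.1,6,-4.2],[0.1,0.1,6,-4.2]]]'
python3 go.py 433,336.5,18,87.2
```

```text
t: 12.65
tool_pos: [438.1, 335.5, 87.8]
tool_rot: [2.284, 2.156, 0.004]
contact_force: [0.3, 0.4, 0.3]
width: 68.2
gripper_force: 0.0
t 12.65 tcp [438.1 335.5  87.8] yaw 86.7 q [28. 32.] w 68.2 F [0.3 0.4 0.3]
433,336.5,18,87.2 -> [ 0.02 -0.21  2.79 -0.06]
```

```bash
python3 -m jog '[[[0,-0.2,0.5,0],[0,-0.2,1,0],[0,-0.2,1.5,0],[0,-0.2,2,0],[0,-0.2,2.5,0],[0,-0.2,2.8,0],[0,-0.2,2.8,0],[0,-0.2,2.8,0],[0,-0.2,2.8,0],[0,-0.2,2.8,0]]]'
python3 -m jog '[[[0,0,0,0],[0,0,0,0],[0,0,0,0],[0,0,0,0],[0,0,0,0],[0,0,0,0],[0,0,0,0],[0,0,0,0],[0,0,0,0],[0,0,0,0]]]' 0
python3 go.py 471.5,16.5,60,90 
```

```text
t: 13.65
tool_pos: [432.1, 336.1, 17.0]
tool_rot: [2.283, 2.158, 0.002]
contact_force: [-0.5, -0.4, -0.5]
width: 68.7
gripper_force: 0.0
t: 14.65
tool_pos: [432.0, 336.0, 16.8]
tool_rot: [2.283, 2.158, 0.002]
contact_force: [1.7, 0.2, 4.9]
width: 32.9
gripper_force: 60.8
t 14.65 tcp [432.  336.   16.8] yaw 86.8 q [29. 32.] w 32.9 F [1.7 0.2 4.9]
471.5,16.5,60,90 -> [-12.67   2.3   -1.73  -0.4 ]
```

```bash
python3 -m jog '[[[0,0,-1,0],[-0.6,0.2,-1.9,0],[-2.2,0.5,-2,0],[-4,0.8,-2,-0.1],[-6,1.2,-2,-0.2],[-8,1.6,-2,-0.3],[-10,2,-2,-0.4],[-11.8,2.3,-2,-0.4],[-12.7,2.3,-2,-0.4],[-12.7,2.3,-2,-0.4]]]'
python3 go.py 471.5,15.5,17.3,90.2 
```

```text
t: 15.65
tool_pos: [469.3, 12.9, 64.9]
tool_rot: [-2.226, -2.214, 0.004]
contact_force: [-0.3, 1.0, -2.7]
width: 32.8
gripper_force: 60.7
t 15.65 tcp [469.3  12.9  64.9] yaw 89.7 q [-9. -9.] w 32.8 F [-0.3  1.  -2.7]
471.5,15.5,17.3,90.2 -> [ 0.1   0.09  1.9  -0.06]
```

```bash
python3 -m jog '[[[0,0,0.3,0],[0,0.05,0.7,0],[0,0.05,1.1,0],[0,0.05,1.4,0],[0,0.05,1.6,0],[0,0.05,1.75,0],[0,0.05,1.85,0],[0,0.05,1.88,0],[0,0.05,1.9,0],[0,0.05,1.9,0]]]'
python3 go.py 471.5,15.5,17,90.2 
```

```text
t: 16.65
tool_pos: [472.5, 15.4, 19.0]
tool_rot: [2.222, 2.22, 0.001]
contact_force: [0.0, -0.2, -2.8]
width: 33.4
gripper_force: 60.7
t 16.65 tcp [472.5  15.4  19. ] yaw 90.0 q [-9. -9.] w 33.4 F [ 0.  -0.2 -2.8]
471.5,15.5,17,90.2 -> [ 0.   -0.04  0.08 -0.03]
```

```bash
python3 -m jog '[[[0,0,0.09,0],[0,0,0.09,0],[0,0,0.09,0],[0,0,0.09,0],[0,0,0.09,0],[0,0,0.09,0],[0,0,-0.8,0],[0,0,-2,0],[0,0,-3.5,0],[0,0,-4,0]]]' 0.7
python3 go.py 549,188,110,29
python3 - <<'E'
from h import *
ps=[cams.get_image(n) for n in ('top','side')]
for p in ps: 
  try: print(np.round(fit([p],'mouse_center',np.array([549,188,.5])),2))
  except Exception as e: print(e, [ (d['score'],d['box']) for d in nets.trace(p,'mouse_center')])
save(ps[1],'s3.png')
E
```

```text
t: 17.65
tool_pos: [474.9, 15.2, 122.6]
tool_rot: [2.218, 2.217, 0.007]
contact_force: [1.1, -0.8, 0.9]
width: 60.0
gripper_force: 0.0
t 17.65 tcp [474.9  15.2 122.6] yaw 90.0 q [-9. -9.] w 60.0 F [ 1.1 -0.8  0.9]
549,188,110,29 -> [6.92 2.96 0.52 7.62]
setting an array element with a sequence. The requested array has an inhomogeneous shape after 1 dimensions. The detected shape was (2,) + inhomogeneous part. [(0.77, [226.1, 197.7, 33.0, 38.6]), (0.23, [313.6, 134.8, 25.2, 35.5])]
setting an array element with a sequence. The requested array has an inhomogeneous shape after 1 dimensions. The detected shape was (2,) + inhomogeneous part. [(0.76, [292.6, 165.9, 34.5, 19.0])]
```

```bash
python3 - <<'E'
from h import *
ps=[cams.get_image(n) for n in ('top','side')]
for p in (ps,ps[:1],ps[1:]): print(*fit(p,'mouse_center',np.array([549,188,.5])))
E
python3 -m jog '[[[0.7,0.3,0,0.8],[1.5,0.6,0,1.6],[2.3,1,0,2.4],[3.2,1.4,0,3.2],[4.1,1.8,0,4],[5,2.1,0,4.8],[5.8,2.4,0,5.6],[6.5,2.7,0,6.4],[6.9,2.9,0,7.2],[6.9,3,0,7.6]]]' 1
python3 go.py 549,188,1,29.3
```

```text
[550.19720086 188.86045939   0.55381719] [np.float64(0.8949771689497716), np.float64(0.7273052180128663)]
[5.49837251e+02 1.88439702e+02 5.37363460e-01] [np.float64(0.896601645839683)]
[555.87922412 187.63991015   0.86177863] [np.float64(0.7487880671224363)]
t: 19.25
tool_pos: [547.6, 189.5, 118.4]
tool_rot: [-3.04, -0.789, -0.0]
contact_force: [-0.2, 0.3, 0.9]
width: 85.1
gripper_force: 0.0
t 19.25 tcp [547.6 189.5 118.4] yaw 29.1 q [11. 71.] w 85.1 F [-0.2  0.3  0.9]
549,188,1,29.3 -> [ 0.02  0.08  4.7  -0.03]
```

```bash
python3 -m jog '[[[0.05,0.05,1,0],[0.05,0.05,2,0],[0.05,0.05,3,0],[0.05,0.05,3.8,-0.1],[0.05,0.05,4.3,-0.1],[0.05,0.05,4.6,-0.1],[0.05,0.05,4.65,-0.1],[0.05,0.05,4.65,-0.1],[0.05,0.05,4.65,-0.1],[0.05,0.05,4.65,-0.1]]]'
python3 -m jog '[[[0,0,0,0],[0,0,0,0],[0,0,0,0],[0,0,0,0],[0,0,0,0],[0,0,0,0],[0,0,0,0],[0,0,0,0],[0,0,0,0],[0,0,0,0]]]' 0
python3 go.py 348.5,-237.5,100,0.2 
```

```text
t: 20.25
tool_pos: [549.9, 187.7, 3.6]
tool_rot: [3.035, 0.812, 0.003]
contact_force: [-0.9, 0.1, 0.1]
width: 85.3
gripper_force: 0.0
t: 21.25
tool_pos: [549.8, 187.7, 3.4]
tool_rot: [3.035, 0.812, 0.003]
contact_force: [0.7, -0.2, 5.9]
width: 56.2
gripper_force: 66.0
t 21.25 tcp [549.8 187.7   3.4] yaw 30.0 q [10. 70.] w 56.2 F [ 0.7 -0.2  5.9]
348.5,-237.5,100,0.2 -> [-15.47  10.71  -3.88   3.72]
```

```bash
python3 -m jog '[[[0,0,-1.2,0],[0,0,-2.5,0],[0,0,-3.7,0.3],[-1.5,1,-4,0.8],[-3.2,2.2,-4,1.3],[-5,3.4,-4,1.8],[-6.8,4.7,-4,2.3],[-8.6,5.9,-4,2.8],[-10.4,7.2,-4,3.3],[-12.2,8.4,-4,3.7]]]'
python3 -m jog '[[[-1,1.1,0,0],[-1.5,2.2,0,0],[-1.8,2.8,0,0],[-1.8,2.8,0,0],[-1.8,2.8,0,0],[-1.8,2.8,0,0],[-1.8,2.8,0,0],[-1.8,2.8,0,0],[-1.8,2.8,0,0],[-1.8,2.8,0,0]]]'
python3 go.py 348.5,-237.5,4,0.2 
```

```text
t: 22.25
tool_pos: [399.0, -125.2, 102.0]
tool_rot: [-3.141, -0.007, 0.001]
contact_force: [1.0, -0.4, -1.2]
width: 56.7
gripper_force: 65.3
t: 23.25
tool_pos: [356.3, -194.1, 102.5]
tool_rot: [-3.142, -0.011, 0.0]
contact_force: [-0.3, 0.3, -1.2]
width: 56.2
gripper_force: 65.4
t 23.25 tcp [ 356.3 -194.1  102.5] yaw 0.4 q [-41.  49.] w 56.2 F [-0.3  0.3 -1.2]
348.5,-237.5,4,0.2 -> [-0.33  1.74  3.94  0.03]
```

```bash
python3 -m jog '[[[-0.2,1,0,0],[-0.3,1.7,0.5,0],[-0.33,1.74,1.3,0],[-0.33,1.74,2.1,0],[-0.33,1.74,2.8,0],[-0.33,1.74,3.3,0],[-0.33,1.74,3.6,0],[-0.33,1.74,3.8,0],[-0.33,1.74,3.9,0],[-0.33,1.74,3.95,0]]]'
python3 -m jog '[[[0,0,0,0],[0,0,0,0],[0,0,0,0],[0,0,0,0],[0,0,0,0],[0,0,0,0],[0,0,0,0],[0,0,0,0],[0,0,0,0],[0,0,0,0]]]'
python3 go.py 348.5,-237.5,3.4,0.2 
```

```text
t: 24.25
tool_pos: [348.5, -238.2, 4.0]
tool_rot: [3.141, 0.01, 0.001]
contact_force: [-0.6, 1.0, -1.1]
width: 56.8
gripper_force: 65.4
t: 25.25
tool_pos: [348.2, -237.9, 3.8]
tool_rot: [-3.142, -0.01, 0.0]
contact_force: [0.2, -0.7, -1.0]
width: 56.7
gripper_force: 65.4
t 25.25 tcp [ 348.2 -237.9    3.8] yaw 0.4 q [-46.  43.] w 56.7 F [ 0.2 -0.7 -1. ]
348.5,-237.5,3.4,0.2 -> [ 0.01 -0.01  0.01  0.02]
```

```bash
python3 -m jog '[[[0,0,0,0],[0,0,0,0],[0,0,0,0],[0,0,0,0],[0,0,0,0],[0,0,-0.8,0],[0,0,-2,0],[0,0,-3.5,0],[0,0,-4.5,0],[0,0,-4.5,0]]]' 1
python3 go.py 545.5,-187,100,-28
python3 - <<'E'
from h import *
ps=[cams.get_image(n) for n in ('top','side')]
for p in (ps,ps[:1],ps[1:]): print(*fit(p,'ink_pad_center',np.array([545,-187,-.49])))
E
```

```text
t: 26.25
tool_pos: [350.7, -240.5, 120.3]
tool_rot: [3.135, 0.01, 0.01]
contact_force: [-0.1, -0.5, 0.8]
width: 85.0
gripper_force: 0.0
t 26.25 tcp [ 350.7 -240.5  120.3] yaw 0.4 q [-46.  43.] w 85.0 F [-0.1 -0.5  0.8]
545.5,-187,100,-28 -> [ 7.8  -2.09  0.85  3.55]
[ 5.45189614e+02 -1.86692257e+02 -4.98280955e-01] [np.float64(0.9442357458886385), np.float64(0.8584484743811168)]
[ 5.44472217e+02 -1.86417128e+02 -4.97229759e-01] [np.float64(0.9458691838609974)]
[ 5.46566013e+02 -1.86182237e+02 -4.26255009e-01] [np.float64(0.8662217063261752)]
```

```bash
python3 -m jog '[[[1,-0.3,0,0.5],[2.2,-0.6,0,1],[3.5,-0.9,0,1.5],[4.8,-1.3,0,2],[6,-1.6,0.2,2.6],[7,-1.9,0.5,3.1],[7.8,-2.1,0.8,3.55],[7.8,-2.1,0.8,3.55],[7.8,-2.1,0.8,3.55],[7.8,-2.1,0.8,3.55]]]'
python3 go.py 545.2,-186.7,0,-28.2
```

```text
t: 27.55
tool_pos: [541.6, -184.2, 95.7]
tool_rot: [-3.048, 0.76, 0.003]
contact_force: [0.4, 0.1, -0.3]
width: 84.6
gripper_force: 0.0
t 27.55 tcp [ 541.6 -184.2   95.7] yaw -28.0 q [-27.  91.] w 84.6 F [ 0.4  0.1 -0.3]
545.2,-186.7,0,-28.2 -> [0.18 0.02 3.83 0.02]
```

```bash
python3 -m jog '[[[0.1,0,0.8,0],[0.1,0,1.6,0],[0.1,0,2.4,0],[0.1,0,3,0],[0.1,0,3.4,0],[0.1,0,3.6,0],[0.1,0,3.75,0],[0.1,0,3.8,0],[0.1,0,3.8,0],[0.1,0,3.8,0]]]'
python3 -m jog '[[[0,0,0,0],[0,0,0,0],[0,0,0,0],[0,0,0,0],[0,0,0,0],[0,0,0,0],[0,0,0,0],[0,0,0,0],[0,0,0,0],[0,0,0,0]]]' 0
python3 go.py 348.5,270.5,100,0.2 
```

```text
t: 28.55
tool_pos: [545.6, -185.5, 1.9]
tool_rot: [3.048, -0.76, 0.002]
contact_force: [0.2, -0.1, 0.0]
width: 85.5
gripper_force: 0.0
t: 29.55
tool_pos: [545.9, -185.7, 2.3]
tool_rot: [3.048, -0.761, 0.003]
contact_force: [-0.9, 0.1, 4.9]
width: 55.6
gripper_force: 63.9
t 29.55 tcp [ 545.9 -185.7    2.3] yaw -28.0 q [-27.  91.] w 55.6 F [-0.9  0.1  4.9]
348.5,270.5,100,0.2 -> [-15.54 -12.4   -3.94  -3.53]
```

```bash
python3 -m jog '[[[0,0,-1.2,0],[0,0,-2.5,0],[0,0,-3.7,-0.3],[-1.5,-1.2,-4,-0.8],[-3.1,-2.5,-4,-1.3],[-4.8,-3.8,-4,-1.8],[-6.5,-5.2,-4,-2.3],[-8.2,-6.6,-4,-2.8],[-9.9,-7.9,-4,-3.2],[-11.6,-9.3,-4,-3.5]]]'
python3 -m jog '[[[-0.5,-1.3,0,0],[-1,-2.5,0,0],[-1.5,-3.8,0,0],[-2,-4.5,0,0],[-2,-4.5,0,0],[-2,-4.5,0,0],[-2,-4.5,0,0],[-2,-4.5,0,0],[-2,-4.5,0,0],[-2,-4.5,0,0]]]'
python3 go.py 348.5,270.5,2.4,0.2 
```

```text
t: 30.55
tool_pos: [405.8, 135.8, 100.8]
tool_rot: [-3.142, -0.001, 0.001]
contact_force: [0.6, 0.8, -0.7]
width: 55.6
gripper_force: 64.0
t: 31.55
tool_pos: [358.0, 246.4, 101.3]
tool_rot: [3.142, -0.003, 0.0]
contact_force: [-0.4, 0.7, -0.4]
width: 55.8
gripper_force: 64.0
t 31.55 tcp [358.  246.4 101.3] yaw -0.1 q [ 23. 113.] w 55.8 F [-0.4  0.7 -0.4]
348.5,270.5,2.4,0.2 -> [-0.38 -0.96  3.96 -0.04]
```

```bash
python3 -m jog '[[[-0.2,-0.6,0,0],[-0.38,-0.96,0.5,0],[-0.38,-0.96,1.3,0],[-0.38,-0.96,2.1,0],[-0.38,-0.96,2.8,0],[-0.38,-0.96,3.3,0],[-0.38,-0.96,3.6,0],[-0.38,-0.96,3.8,0],[-0.38,-0.96,3.9,0],[-0.38,-0.96,3.95,0]]]'
python3 -m jog '[[[0,0,0,0],[0,0,0,0],[0,0,0,0],[0,0,0,0],[0,0,0,0],[0,0,0,0],[0,0,0,0],[0,0,0,0],[0,0,0,0],[0,0,0,0]]]'
python3 go.py 348.5,270.5,2.4,0.2 
python3 -m jog '[[[0,0,0,0],[0,0,0,0],[0,0,0,0],[0,0,0,0],[0,0,0,0],[0,0,-0.8,0],[0,0,-2,0],[0,0,-3.5,0],[0,0,-4.5,0],[0,0,-5.5,0]]]' 1
python3 go.py 415,-320,150,30 415,-320,150,0
```

```text
t: 32.55
tool_pos: [348.6, 271.1, 2.8]
tool_rot: [-3.141, 0.001, -0.001]
contact_force: [-0.3, 0.4, -0.9]
width: 55.4
gripper_force: 64.0
t: 33.55
tool_pos: [348.1, 270.9, 2.5]
tool_rot: [3.142, -0.001, -0.0]
contact_force: [0.2, 0.8, -1.2]
width: 55.5
gripper_force: 64.0
t 33.55 tcp [348.1 270.9   2.5] yaw -0.0 q [ 27. 117.] w 55.5 F [ 0.2  0.8 -1.2]
348.5,270.5,2.4,0.2 -> [ 0.02  0.01  0.   -0.03]
t: 34.55
tool_pos: [348.2, 271.0, 141.5]
tool_rot: [-3.141, 0.001, -0.002]
contact_force: [-0.0, 0.1, 0.3]
width: 85.3
gripper_force: 0.0
t 34.55 tcp [348.2 271.  141.5] yaw -0.0 q [ 27. 117.] w 85.3 F [-0.   0.1  0.3]
415,-320,150,30 -> [ 2.68 23.64 -0.35 -3.75]
415,-320,150,0 -> [ 2.68 23.64 -0.35 -0.  ]
```

```bash
python3 - <<'E'
from h import *
ps=[cams.get_image(n) for n in ('top','side')]
for q,x in (('ink_pad_center',[348,270,0]),('mouse_center',[348,-237,0]),('stapler_center',[471,16,0]),('stamp_center',[415,-320,0])):
  for p in (ps[:1],ps[1:]):
    r=fit(p,q,np.array(x,float)); print(q,np.round(r[0],2),np.round(r[1],2))
for p,q in ((ps[0],'stamp_center'),(ps[1],'stamp_center')): print([(round(d['score'],2),d['box']) for d in nets.trace(p,q)])
a=ps[1]['color'][270:340,230:290,::-1]; b=ps[0]['color'][240:290,400:450,::-1]
r=lambda i:cv2.resize(i,None,fx=6,fy=6,interpolation=cv2.INTER_CUBIC)
b=np.pad(b,((0,20),(0,0),(0,0)));cv2.imwrite('pics/st.png',np.hstack([r(a),r(b)]))
E
```

```text
ink_pad_center [ 3.7643e+02  2.7058e+02 -4.0000e-02] [0.62]
ink_pad_center [349.33 269.18  -0.  ] [0.86]
mouse_center [ 3.4786e+02 -2.3689e+02 -1.0000e-02] [0.84]
mouse_center [ 3.5123e+02 -2.3450e+02 -3.0000e-02] [0.85]
stapler_center [471.  16.   0.] []
stapler_center [473.76  20.93  -0.  ] [0.88]
stamp_center [ 415.18 -319.67    0.47] [0.9]
stamp_center [ 4.1377e+02 -3.2257e+02  3.1000e-01] [0.92]
[(0.69, [419.1, 264.0, 16.8, 11.2])]
[(0.66, [251.7, 289.8, 14.9, 31.5])]
  return _methods._mean(a, axis=axis, dtype=dtype,
  ret = ret.dtype.type(ret / rcount)
```

View pics/st.png

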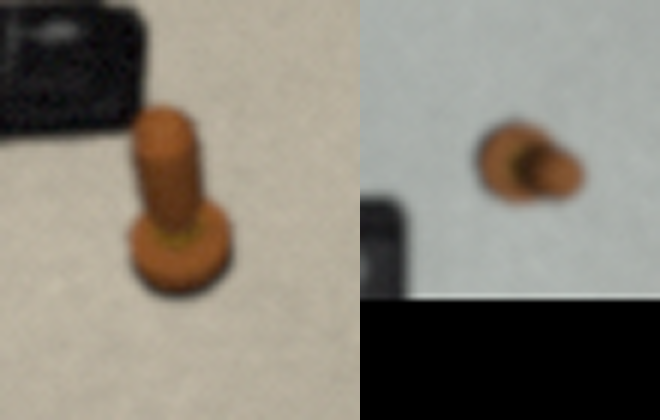

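```bash
python3 -m jog '[[[0.2,1.6,-0.3,0],[0.4,3.4,-0.3,0],[0.6,5.2,-0.3,0],[0.8,7,-0.3,0],[1,8.8,-0.3,0],[1.3,10.6,-0.3,0],[1.5,12.4,-0.3,0],[1.7,14.2,-0.3,0],[1.9,16,-0.3,0],[2.1,17.8,-0.3,0]]]' 0.6
python3 go.py 414.5,-321,150,0
```

```text
t: 36.15
tool_pos: [400.2, -176.1, 147.4]
tool_rot: [-3.141, 0.002, -0.0]
contact_force: [0.6, 1.0, 0.6]
width: 51.1
gripper_force: 0.0
t 36.15 tcp [ 400.2 -176.1  147.4] yaw -0.1 q [-35.  55.] w 51.1 F [0.6 1.  0.6]
414.5,-321,150,0 -> [ 0.58  5.8  -0.1  -0.01]
```

```bash
python3 -m jog '[[[0.1,1.2,0,0],[0.25,2.6,0,0],[0.4,4,0,0],[0.5,5.2,0,0],[0.58,5.8,0,0],[0.58,5.8,0,0],[0.58,5.8,0,0],[0.58,5.8,0,0],[0.58,5.8,0,0],[0.58,5.8,0,0]]]'
python3 go.py 414.5,-321,30,0
```

```text
t: 37.15
tool_pos: [414.9, -318.1, 147.6]
tool_rot: [-3.141, -0.001, 0.0]
contact_force: [1.1, 0.2, 0.7]
width: 51.5
gripper_force: 0.0
t 37.15 tcp [ 414.9 -318.1  147.6] yaw 0.0 q [-47.  43.] w 51.5 F [1.1 0.2 0.7]
414.5,-321,30,0 -> [-0.02  0.12  4.7   0.01]
```

```bash
python3 -m jog '[[[0,0.05,0.8,0],[0,0.05,1.6,0],[0,0.05,2.4,0],[0,0.05,3.2,0],[0,0.05,3.9,0],[0,0.05,4.4,0],[0,0.05,4.6,0],[0,0.05,4.7,0],[0,0.05,4.7,0],[0,0.05,4.7,0]]]'
python3 -m jog '[[[0,0,0,0],[0,0,0,0],[0,0,0,0],[0,0,0,0],[0,0,0,0],[0,0,0,0],[0,0,0,0],[0,0,0,0],[0,0,0,0],[0,0,0,0]]]' 0
python3 go.py 348.5,270,135,0
python3 -m jog '[[[0,0,-0.8,0],[0,0,-1.8,0],[0,0,-3,0],[0,0,-4,0],[0,0,-4.2,0],[0,-1.2,-4.2,0],[-0.1,-2.8,-4.2,0],[-0.3,-4.4,-4.2,0],[-0.5,-6,-4.2,0],[-0.7,-7.6,-4.2,0]]]'
python3 go.py 348.5,270,135,0 349.5,270.5,48.5,0
```

```text
t: 38.15
tool_pos: [415.4, -321.0, 30.9]
tool_rot: [3.14, -0.001, 0.002]
contact_force: [0.9, 0.0, 0.2]
width: 51.1
gripper_force: 0.0
t: 39.15
tool_pos: [415.2, -320.6, 30.7]
tool_rot: [3.141, -0.001, 0.001]
contact_force: [-0.5, 1.6, 5.3]
width: 23.0
gripper_force: 58.9
t 39.15 tcp [ 415.2 -320.6   30.7] yaw -0.0 q [-47.  43.] w 23.0 F [-0.5  1.6  5.3]
348.5,270,135,0 -> [ -2.68 -23.62  -4.18  -0.  ]
t: 40.15
tool_pos: [396.0, -128.5, 133.5]
tool_rot: [-3.14, 0.002, 0.003]
contact_force: [1.3, 0.6, -1.1]
width: 23.2
gripper_force: 58.9
t 40.15 tcp [ 396.  -128.5  133.5] yaw -0.1 q [-30.  60.] w 23.2 F [ 1.3  0.6 -1.1]
348.5,270,135,0 -> [-1.920e+00 -1.594e+01 -4.000e-02 -1.000e-02]
349.5,270.5,48.5,0 -> [-1.870e+00 -1.595e+01  3.420e+00 -1.000e-02]
```

```bash
python3 -m jog '[[[-0.2,-1.6,0,0],[-0.4,-3.4,0,0],[-0.6,-5.2,0,0],[-0.8,-7,0,0],[-1,-8.8,0,0],[-1.3,-10.6,0,0],[-1.5,-12.4,0,0],[-1.7,-14,0,0],[-1.9,-15.3,0,0],[-1.9,-15.9,0,0]]]'
python3 -m jog '[[[0,0,0,0],[0,0,0,0],[0,0,0,0],[0,0,0,0],[0,0,0,0],[0,0,0,0],[0,0,0,0],[0,0,0,0],[0,0,0,0],[0,0,0,0]]]'
python3 go.py 348.5,270.7,49,0
python3 - <<'E'
from h import *
ps=[cams.get_image(n) for n in ('top','side')]
for p in ps: print([np.round(fit([p],'ink_pad_center',np.array([348,270,0.]))[0],2)])
E
```

```text
t: 41.15
tool_pos: [348.3, 269.2, 133.5]
tool_rot: [3.141, 0.004, -0.003]
contact_force: [0.3, -0.7, -0.6]
width: 23.2
gripper_force: 58.9
t: 42.15
tool_pos: [350.1, 267.2, 135.0]
tool_rot: [-3.142, 0.001, -0.0]
contact_force: [-0.1, 0.5, 0.4]
width: 23.0
gripper_force: 59.0
t 42.15 tcp [350.1 267.2 135. ] yaw -0.0 q [ 26. 116.] w 23.0 F [-0.1  0.5  0.4]
348.5,270.7,49,0 -> [-0.06 -0.14  3.44 -0.  ]
[array([3.5173e+02, 2.6809e+02, 2.0000e-02])]
[array([ 3.4892e+02,  2.6522e+02, -5.0000e-02])]
```

```bash
python3 -m jog '[[[-0.06,-0.12,0.5,0],[-0.06,-0.12,1.1,0],[-0.06,-0.12,1.7,0],[-0.06,-0.12,2.3,0],[-0.06,-0.12,2.7,0],[-0.06,-0.12,3,0],[-0.06,-0.12,3.2,0],[-0.06,-0.12,3.3,0],[-0.06,-0.12,3.35,0],[-0.06,-0.12,3.4,0]]]'
python3 -m jog '[[[0,0,0,0],[0,0,0,0],[0,0,0,0],[0,0,0,0],[0,0,0,0],[0,0,0,0],[0,0,0,0],[0,0,0,0],[0,0,0,0],[0,0,0,0]]]'
python3 go.py 348.5,270.5,48.8,0
python3 - <<'E'
from h import *
p=cams.get_image('side'); a=p['color'][130:215,180:290,::-1]; cv2.imwrite('pics/p.png',cv2.resize(a,None,fx=6,fy=6,interpolation=cv2.INTER_CUBIC))
E
```

```text
t: 43.35
tool_pos: [349.1, 270.4, 50.4]
tool_rot: [-3.141, 0.001, -0.002]
contact_force: [-0.2, 0.6, -0.1]
width: 23.3
gripper_force: 59.0
t: 44.35
tool_pos: [348.6, 270.2, 50.0]
tool_rot: [-3.142, 0.001, -0.0]
contact_force: [0.4, -0.1, -0.6]
width: 23.2
gripper_force: 59.0
t 44.35 tcp [348.6 270.2  50. ] yaw -0.0 q [ 27. 117.] w 23.2 F [ 0.4 -0.1 -0.6]
348.5,270.5,48.8,0 -> [-0.   -0.01  0.05 -0.  ]
```

View pics/p.png

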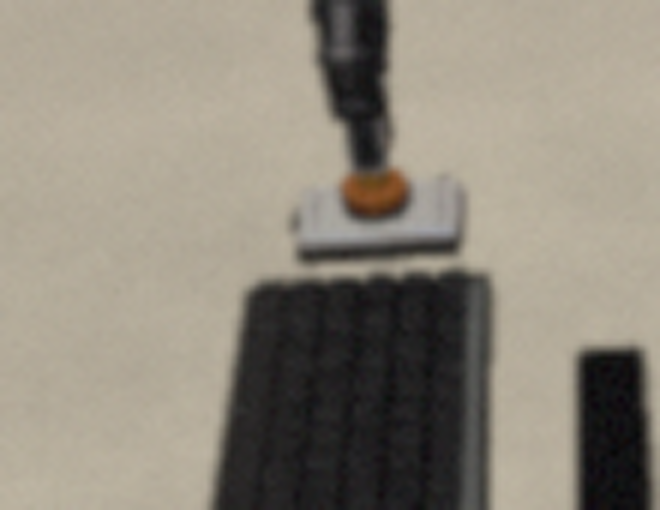

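The stamp base (crop 375,193) sits mid-lid of the ink pad (crop 380,218). Lower the last millimetre and release.

```bash
python3 -m jog '[[[0,0,0.02,0],[0,0,0.04,0],[0,0,0.05,0],[0,0,0.05,0],[0,0,0.05,0],[0,0,0.05,0],[0,0,0.05,0],[0,0,0.05,0],[0,0,0.05,0],[0,0,0.05,0]]]'
python3 -m jog '[[[0,0,0,0],[0,0,0,0],[0,0,0,0],[0,0,0,0],[0,0,-0.4,0],[0,0,-1,0],[0,0,-2,0],[0,0,-3.4,0],[0,0,-5,0],[0,0,-5,0]]]' 0.6
python3 -m jog '[[[0,-1,0,0],[0,-2.5,0,0],[0,-4,0,0],[0,-5.5,0,0],[0,-7,0,0],[0,-8,0,0],[0,-8,0,0],[0,-8,0,0],[0,-8,0,0],[0,-8,0,0]]]'
python3 - <<'E'
from h import *
ps=[cams.get_image(n) for n in ('top','side')]
for q,x,z in (('keyboard',[348,16,0],0),('ink_pad_center',[348,270,0],0),('mouse_center',[348,-237,0],0),('stapler_center',[471,16,0],0),('stamp_center',[348,270,0],18),('bottle_center',[706,-39,-.47],0),('pen_pot',[700,100,0],0),('plant',[713,-177,0],0)):
  for p in (ps[:1],ps[1:]):
    r=fit(p,q,np.array(x,float),z); print(q,np.round(r[0],2),np.round(r[1],2))
cv2.imwrite('pics/ft.png',cv2.resize(ps[0]['color'][80:340,120:510,::-1],None,fx=2,fy=2,interpolation=cv2.INTER_CUBIC))
E
```

```text
t: 45.4
tool_pos: [348.6, 270.2, 48.8]
tool_rot: [-3.142, 0.001, 0.0]
contact_force: [0.3, -0.8, 0.3]
width: 23.0
gripper_force: 59.0
t: 46.4
tool_pos: [353.0, 272.4, 180.6]
tool_rot: [-3.135, 0.0, -0.019]
contact_force: [0.6, 1.5, 1.2]
width: 50.9
gripper_force: 0.0
t: 47.4
tool_pos: [348.7, 469.0, 173.7]
tool_rot: [3.141, -0.003, -0.001]
contact_force: [-0.7, -0.5, -0.5]
width: 51.3
gripper_force: 0.0
keyboard [3.4978e+02 1.4670e+01 1.0000e-02] [0.95]
keyboard [3.4827e+02 1.8140e+01 1.0000e-02] [0.94]
ink_pad_center [3.5060e+02 2.7029e+02 1.0000e-02] [0.65]
ink_pad_center [ 3.4873e+02  2.6469e+02 -4.0000e-02] [0.79]
mouse_center [ 3.5089e+02 -2.3968e+02 -1.0000e-02] [0.84]
mouse_center [ 3.4869e+02 -2.3636e+02  2.0000e-02] [0.88]
stapler_center [471.75  15.97  -0.  ] [0.95]
stapler_center [ 4.7381e+02  1.6710e+01 -1.0000e-02] [0.93]
stamp_center [ 3.4919e+02  2.6903e+02 -1.5000e-01] [0.82]
stamp_center [348.3  265.98   0.51] [0.87]
bottle_center [ 7.0708e+02 -3.9730e+01 -6.6000e-01] [0.87]
bottle_center [ 7.0881e+02 -3.8020e+01 -3.1000e-01] [0.91]
pen_pot [6.9982e+02 1.0114e+02 3.1000e-01] [0.95]
pen_pot [ 7.0066e+02  1.0521e+02 -3.0000e-01] [0.79]
plant [ 7.1336e+02 -1.7966e+02  7.0000e-02] [0.94]
plant [ 7.1461e+02 -1.7780e+02 -9.0000e-02] [0.87]
```

View pics/ft.png

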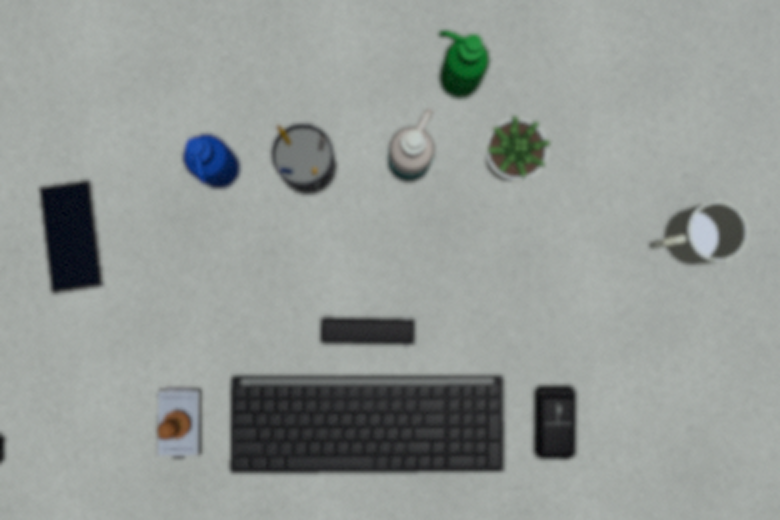

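The picture shows everything in place: mouse at (555,422), ink pad with the upright stamp at (178,424), stapler at (367,331), and bottle at (411,150) between pen pot and plant.

```bash
python3 -c "
from workcell import job; print(job.finish_job())"
```

```text
the job is handed in; nothing more can be done
None
```

The desk is laid out as asked and the job was handed in at about 48 s. The last camera check put each item within a few mm of its place, with the stamp upright on the ink pad's lid, and no result came back from the judging.

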